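# Snap the bamboo lid onto the pantry tub and push its tray home

### The arm

A 7-joint arm with a two-finger parallel gripper is mounted at the origin on the work surface. World frame = base frame: x ahead of the robot, y to its left, z up, the work surface at z = 0. Lengths are in m, angles in rad, forces in N, time in s.
With the tool pointing down it reaches from about 0.35 to 0.9 m from the base axis. Payload 7.2 kg.
Tool frame: the origin (TCP) lies midway between the tips of the shut fingers; the grasp point (between the pads) lies 19 mm behind it (env.pinch_z is the distance from the TCP to the grasp point, in m); z points along the fingers, y is the line along which they close (so a half turn about z gives the same grasp; the last joint's range is limited). The gripper opens to 85 mm and grips with 20 to 120 N. Pads are 22 mm wide; open, the fingers measure 114 mm over their backs; the gripper's body (76 mm by 85 mm) begins 54 mm behind the grasp point. The pads swing forward as they close: fully open they stand 13 mm farther back than shut.
Start: joints at [-1.295, 0.411, -0.013, 1.596, 0.006, 1.134, -0.082], TCP at [0.211, 0.588, 0.231] pointing down, gripper open.
Joint ranges: [-2.95, 2.95], [-0.29, 1.99], [-1.47, 1.44], [0.14, 2.54], [-1.03, 4.17], [0.13, 1.85], [-2.86, 2.86]. Speed limits (rad/s): [2.39, 2.39, 3.01, 3.01, 3.14, 3.14, 3.14].

### API

Orientations are given as a 3x3 rotation matrix whose columns are the frame's x, y, z axes.
In Python, from workcell import env, viewer gives the robot as it stands.
- The arm moves only by the tool carry_out, never from a script. Its argument "commands" is text: rows parted by semicolons, each of 5 numbers parted by spaces: the finger opening in cm, from 0 to 8.54, then the shift along the tool's x, y, z in cm, then the turn about the tool's z in rad. In form: grip tx ty tz yaw; .... A call has 1 to 10 rows; each row is the pose to reach, as a shift and turn from the pose commanded when the call began, along the tool's axes at that moment; what a row does not reach only later rows make up. A row lasts 1/12 s, in which the tool goes at most 41.7 mm and 7.16 degrees, less where a joint would pass 70% of its speed; a pose out of reach is approached as far as the arm can. A call with a gripper value outside its range is refused whole. The fingers move at their own pace and stop on an object; the grip force is fixed at half the most. Time passes only in rows, so rows that repeat a pose let the fingers close. It gives the time, the measured TCP pose, the force, the opening and the grip force at its end, in the units of the state.
- env.get_state(): the state, without advancing time (a new reading comes with each control period).
- viewer.get_image(name): name is "scene" or "side" or "wrist"; returns the picture (420x560x3 uint8, blue, green, red); there is no depth.
- viewer.get_calibration(name): a dict with "fx", "fy", "cx", "cy" (pixels), "rvec" (rotation vector, rad) and "tvec" (3), from world to camera coordinates, as OpenCV has them. Camera axes: x right, y down, z forward; pixel columns grow to the right and rows downward; lengths in m; the calibration is good to about 2 mm. A picture is of the moment at which its call begins: read the wrist's pose just before it. get_calibration takes no time and is no camera call; for the wrist camera it gives the pose at the moment of the call.
- env.sign_off(): hands the job in; it is judged then, once.
The state is a dict: "t": time; "joint_pos": joint angles; "joint_velocities": joint speeds; "joint_efforts": joint torques, N m; "tool_pos": TCP position; "orientation": TCP orientation; "contact_force": force on the tool from outside, world axes, zero at the start; "wrist_torque": the same for the moment, N m; "gripper_width": finger opening in m; "grip_force": force on a finger pad.
Only numpy, scipy, OpenCV 4.12 (cv2) and the standard library are available. Lean on these libraries where they do the work, as an engineer would, in place of code of your own. Each camera call takes 0.05 s, during which the arm holds its last target. There are 200 camera calls.

### The job

Close up the loaded storage tub on the pantry pull-out: take the lid from its sloping stand, hook the lid's tongue under the lip on the tub's handle-side rim, and press the opposite edge down until the spring clip snaps over it and the lid lies flat on the rim. Only then push the tray fully home into its unit, and leave the bottle, the mill and the mortar where they stand.

Things in the scene. Friction and masses are not known exactly. Their poses are not given: they have to be found in the camera images.
- unit: Fixed dark-wood cradle of the pull-out, open on top. Origin: on the counter (z = 0) under the tub's centre when the tray is fully out; +x is the direction in which the tray is pushed shut, z up. Two cheeks (12 mm thick, outer faces at y = +-104 mm, 70 mm high) stand from x = +120 to +330 mm, joined by a back panel at x = +330 mm; the tray slides in between them.
- tray (a joint): Slide of the pull-out tray in the unit, in m: 0 = fully out towards the robot (a stop), 0.20 = fully home (shut, a stop). It starts mostly out and is held by friction of about 5 N; no latch or spring. The white tub is fixed on the tray and moves with it.
- tub_mouth (a point): Centre of the white tub's mouth, at rim height (97 mm above the counter); moves with the tray; axes as the unit's (+x = push direction). The tub is 130 mm (x) by 160 mm (y) outside, 75 mm tall, with 4 mm walls; it is fixed on the tray. The keeper with its lip is on its near (-x) rim, the spring clip on its far (+x) rim.
- keeper (a point): Middle of the lip's free lower edge, 72 mm in -x from the tub mouth's centre, 9.5 mm above the rim; axes as the tub mouth's. Rigid lip 5 mm thick, 110 mm wide (y), over a ledge at rim height; an upstand 6.5 mm behind its edge (-x) closes the slot. A level lid cannot get in past lip and clip: the tongue enters towards -x with the lid tilted 20 to 25 deg, tongue low.
- clip (a joint): Spring clip, rad: 0 = at rest, grows as its top is pushed outward (+x), up to 0.17 (a stop). A steel strip 50 mm wide (y), inner face at x = +66.5 mm of the tub mouth, hinged 45 mm below the rim, top 30 mm above it. The lid passes its nose at about 0.09 rad: 7 to 15 N pressed down near the lid's far edge; then it springs back to near 0.
- clip_nose (a point): Tip of the clip's nose: at rest 59 mm in +x from the tub mouth's centre and 8 mm above the rim; it overhangs the lid's edge by about 6 mm. Above the nose a ramp of 21 mm height leads out to the clip's strip.
- lid: Loose bamboo lid, about 160 g. Origin: centre of the plate's underside; z out of its top. Plate 130 (x) by 160 (y) by 5 mm; a tongue 90 mm wide, 5 mm thick extends it at -x to x = -77 mm. Two ribs below, 6 mm deep, x = -47 to 53 mm, outer faces at y = +-72.5 mm (tub inside: +-76). Starts tilted 35 deg on the stand, tongue low. Snapped on, its origin and axes match the tub mouth's.
- lid_grip (a point): Middle of the top of the lid's grip bar, 31 mm above the lid's origin along its z; axes as the lid's. The bar runs along y: 16 mm thick (x), 80 mm long, 26 mm high, standing on the plate's top.
- tray_handle (a point): Middle of the black bar handle (10 mm thick, 100 mm along y) on the tray's near front, 52 mm above the counter, 30 mm clear of the front panel; 137 mm in -x from the tub mouth's centre. The front panel is 12 mm thick, 200 mm wide, its top 78 mm above the counter.
- stand: Fixed dark-wood lid stand, 160 by 150 mm base; its sloping board rises 35 deg towards the stand's +x, with a ledge on the low side against which the tongue rests. Origin: on the counter below the lid's starting centre, which lies 78 mm up; z up.
- oil_bottle: Bystander: amber oil bottle, 64 mm diameter, 210 mm tall, origin under its centre. Leave it alone.
- mill: Bystander: black pepper mill, 44 mm diameter, 125 mm tall, origin under its centre. Leave it alone.
- mortar: Bystander: dark mortar bowl, 76 mm diameter, 55 mm tall, origin under its centre. Leave it alone.
Mind the look-alikes: they are no part of the job. Leave any green or yellow look-alike of the lid alone.

How it is judged:
On the way:
1. the lid is snapped on while the tray is still out (pushed in less than 80 mm) (value of joint tray below 0.08 m and z of lid in the frame of tub_mouth between -0.004 and 0.004 m and horizontal distance between lid and tub_mouth below 0.007 m and angle between the z axis of lid and the z axis of tub_mouth, either way round below 0.03 rad and value of joint clip below 0.04 rad), for 0.2 s.
At the end, for the whole second after the job is handed in: The tray is within 8 mm of fully home and at rest; the lid lies on the rim (height within 4 mm, centre within 7 mm, level within 0.03 rad of the rim) under the lip, with the clip sprung back over its edge (below 0.04 rad), at rest (value of joint tray above 0.192 m and velocity of joint tray below 0.01 m/s and z of lid in the frame of tub_mouth between -0.004 and 0.004 m and horizontal distance between lid and tub_mouth below 0.007 m and angle between the z axis of lid and the z axis of tub_mouth, either way round below 0.03 rad and value of joint clip below 0.04 rad and linear speed of lid below 0.02 m/s); the robot touches nothing.
It fails at once if the oil bottle is moved more than 30 mm (distance of oil_bottle from where it was at the start of the episode above 0.03 m).
It fails at once if the mill is moved more than 30 mm (distance of mill from where it was at the start of the episode above 0.03 m).
It fails at once if the mortar is moved more than 30 mm (distance of mortar from where it was at the start of the episode above 0.03 m).
It also fails if it takes over 61 s, if anything falls off the work surface, if the arm or the gripper's body presses on something with over 40 N, if the wrist force passes 120 N, or if a joint passes its speed limit or range.

## Working session

There is one attempt and no reset: what is moved stays moved. The work goes in short steps, Python scripts to look and compute and a tool call to move; the robot and the scene stay as the last step left them, time stands still between calls to the robot, and variables do not carry over. Pictures are saved under pics/ and viewed, at most 10 in all, crops included, and the job is handed in when it is done.

Besides the shell and the picture viewer there is one more tool, called after "Emit:" as name(argument=value, ...), one argument or row to a line, values as JSON. carry_out: Moves the arm, as the interface text tells. Its arguments: {"type":"object","properties":{"commands":{"type":"string"}},"required":["commands"]}

```bash
mkdir -p pics; ls
python3 - <<'E'
from workcell import env, viewer
import cv2
s=env.get_state(); print(s['t'],s['tool_pos'],s['orientation'],env.pinch_z)
for n in ("scene","side"):
    cv2.imwrite(f"pics/{n}0.png",viewer.get_image(n)); print(n,viewer.get_calibration(n))
E
```

```text
pics
0.0 [0.21056535 0.58794273 0.23044699] [[-9.41470427e-01  3.37095334e-01 -4.14031168e-04]
 [ 3.37095562e-01  9.41469152e-01 -1.55475189e-03]
 [-1.34302035e-04 -1.60332099e-03 -9.99998706e-01]] 0.0187
scene {'fx': 381.4067320602841, 'fy': 381.4067320602841, 'cx': 284.0050586588177, 'cy': 211.3323205719794, 'rvec': array([ 1.14071859,  2.1232303 , -1.14009134]), 'tvec': array([ 0.19096247, -0.18862011,  1.54982989])}
side {'fx': 422.51449400761544, 'fy': 422.51449400761544, 'cx': 278.514596257311, 'cy': 218.78431140249694, 'rvec': array([ 2.44530371, -0.23264409,  0.06098412]), 'tvec': array([-0.50176107,  0.20857859,  1.24407401])}
```

View pics/scene0.png

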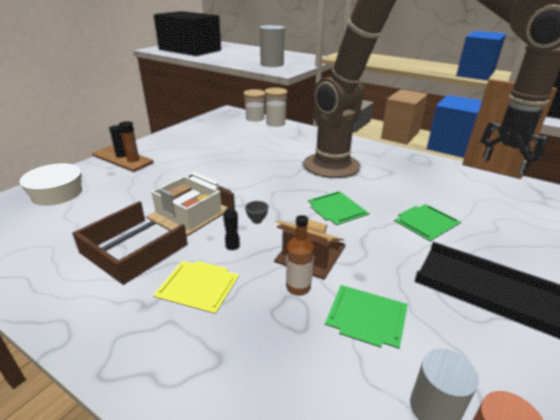

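View pics/side0.png

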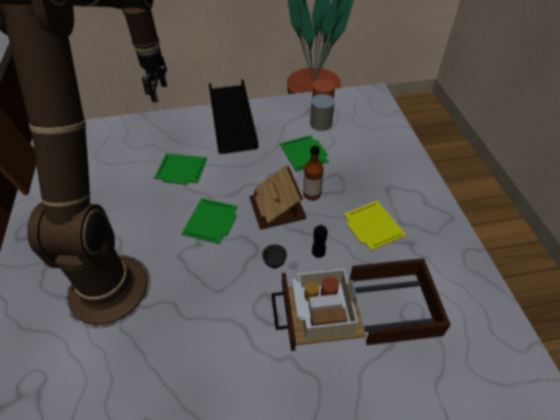

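Side view: lid candidates are bamboo on the stand (278,196), green flat (182,168), (212,220), (305,152), yellow flat (375,225). By the description, I choose the bamboo one on the sloping stand. The tub is at about (325,305), handle at (278,308), unit at (400,300), mill (320,240), mortar (275,256), bottle (313,180). Next, a close crop.

Run:
```python
import cv2
im=cv2.imread("pics/side0.png")
a=cv2.resize(im[160:230,240:340],None,fx=5.6,fy=5.6,interpolation=cv2.INTER_CUBIC)
b=cv2.resize(im[255:355,265:455],None,fx=4.2,fy=4.2,interpolation=cv2.INTER_CUBIC)
cv2.imwrite("pics/c1.png",a); cv2.imwrite("pics/c2.png",b); print(a.shape,b.shape)
```

```text
(392, 560, 3) (420, 798, 3)
```

View pics/c1.png

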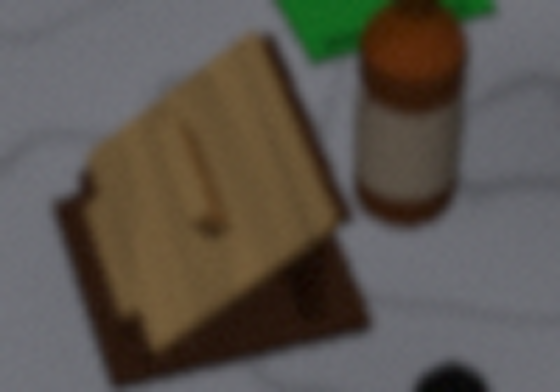

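View pics/c2.png

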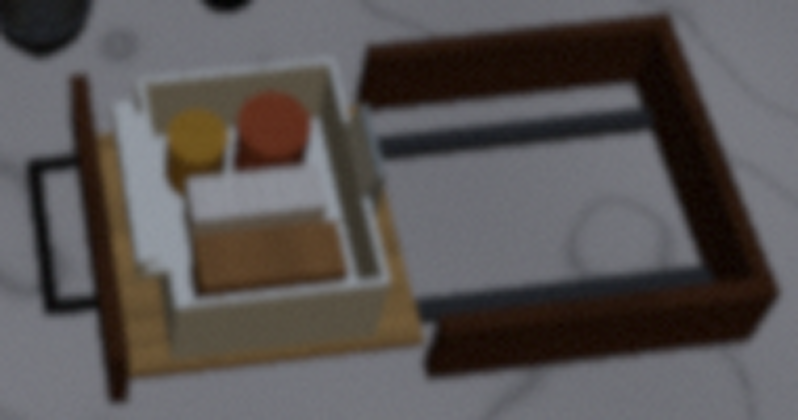

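The crops show the bamboo lid (bar from (190,135) to (210,225) in crop 1), tongue edge low-left. In crop 2 the tub rim corners are at (143,85), (335,60), (387,283), (175,305), the clip at (362,150), and the keeper at (135,190). I now fit the poses.

```bash
cat > h.py <<'E'
import numpy as np, cv2
from scipy.optimize import least_squares
from scipy.spatial.transform import Rotation as R
from workcell import env, viewer
def proj(P,c):
    K=np.array([[c['fx'],0,c['cx']],[0,c['fy'],c['cy']],[0,0,1.]])
    return cv2.projectPoints(np.float64(P),c['rvec'],c['tvec'],K,None)[0][:,0]
def fit(f,px,c,x0):
    px=np.float64(px); r=least_squares(lambda p:(proj(f(p),c)-px).ravel(),x0,loss='soft_l1')
    print(np.round(r.x,4),'resid',np.round(proj(f(r.x),c)-px,1).tolist()); return r.x
E
python3 - <<'E'
from h import *
c=viewer.get_calibration("side")
L=np.array([[65,80,5],[65,-80,5],[-65,80,5],[-65,-80,5]])/1e3
lid=lambda p:(R.from_euler('z',p[2])*R.from_euler('y',-35,degrees=True)).apply(L)+[p[0],p[1],.078]
px=np.array([[262,35],[340,215],[90,158],[155,352]])/5.6+[240,160]
fit(lid,px,c,[.5,.2,0])
T=np.array([[-65,80,97],[65,80,97],[65,-80,97],[-65,-80,97]])/1e3
U=np.array([[330,104,70],[330,-104,70]])/1e3
tub=lambda p:R.from_euler('z',p[2]).apply(np.r_[T+[p[3],0,0],U])+[p[0],p[1],0]
px=np.array([[143,85],[335,60],[387,283],[175,305],[668,18],[777,292]])/4.2+[265,255]
p=fit(tub,px,c,[.6,-.1,0,0.02])
for n,q in dict(handle=[-.137+p[3],0,.052]).items(): print(n,R.from_euler('z',p[2]).apply(q)+[p[0],p[1],0])
# bystanders: base centres
Ki=np.array([[c['fx'],0,c['cx']],[0,c['fy'],c['cy']],[0,0,1]]);Rm=cv2.Rodrigues(c['rvec'])[0];C=-Rm.T@c['tvec']
for n,u,v,z in [('bottle',313,190,.04),('mill top',320,229,.12),('mortar rim',275,254,.055)]:
    d=Rm.T@np.linalg.solve(Ki,[u,v,1]);print(n,C+d*(z-C[2])/d[2])
print('cam',C)
w=viewer.get_calibration("wrist");s=env.get_state()
Rw=cv2.Rodrigues(w['rvec'])[0];print('wrist cam in tool',s['orientation'].T@(-Rw.T@w['tvec']-s['tool_pos']),s['orientation'].T@Rw.T)
E
```

```text
[0.5488 0.2047 0.0849] resid [[-0.5, -0.8], [0.0, 1.8], [0.1, -0.6], [0.3, 0.1]]
[ 0.5769 -0.1952 -0.0757  0.0269] resid [[-1.1, -1.6], [-0.0, -0.4], [0.8, 0.2], [0.0, 0.5], [-0.2, -0.7], [0.2, 1.4]]
handle [ 0.46718162 -0.18687247  0.052     ]
bottle [0.67363009 0.23534766 0.04      ]
mill top [0.63614229 0.00870876 0.12      ]
mortar rim [ 0.49930838 -0.00787103  0.055     ]
cam [ 0.3958235  -0.71114249  1.08654933]
wrist cam in tool [ 8.31883936e-02 -6.71341528e-06 -1.42654576e-01] [[ 7.03596512e-04 -9.45497147e-01 -3.25629622e-01]
 [ 9.99999639e-01  5.10105407e-04  6.79585136e-04]
 [-4.76440376e-04 -3.25629983e-01  9.45497164e-01]]
```

Emit:
carry_out(
  commands="8.54 -30 -18 2 -0.43;8.54 -30 -18 2 -0.43;8.54 -30 -18 2 -0.43;8.54 -30 -18 2 -0.43;8.54 -30 -18 2 -0.43;8.54 -30 -18 2 -0.43;8.54 -43 -25.5 5 -0.43;8.54 -43 -25.5 5 -0.43;8.54 -43 -25.5 5 -0.43;8.54 -43 -25.5 5 -0.43",
)

```text
t: 0.93
tool_pos: [0.4752, 0.2675, 0.1932]
orientation: [[-0.996, -0.086, -0.0], [-0.086, 0.996, -0.0], [0.0, -0.0, -1.0]]
contact_force: [1.1, -0.0, -1.0]
gripper_width: 0.0854
grip_force: 0.0
```

Emit:
carry_out(
  commands="8.54 -2.4 -6.7 0 0;8.54 -2.4 -6.7 0 0;8.54 -2.4 -6.7 0 0;8.54 -2.4 -6.7 0 0",
)

```text
t: 1.27
tool_pos: [0.5047, 0.2025, 0.1933]
orientation: [[-0.997, -0.082, -0.0], [-0.082, 0.997, -0.001], [0.0, -0.001, -1.0]]
contact_force: [-0.1, 0.8, -0.0]
gripper_width: 0.0856
grip_force: 0.0
```

Run:
```python
from h import *
s=env.get_state();print(s['tool_pos'],s['t'])
w=viewer.get_calibration("wrist");im=viewer.get_image("wrist")
cv2.imwrite("pics/w1.png",cv2.resize(im,(784,588)))
import pickle;pickle.dump(w,open("w1.pkl","wb"))
```

```text
[0.50468688 0.20247732 0.19325281] 1.2667
```

View pics/w1.png

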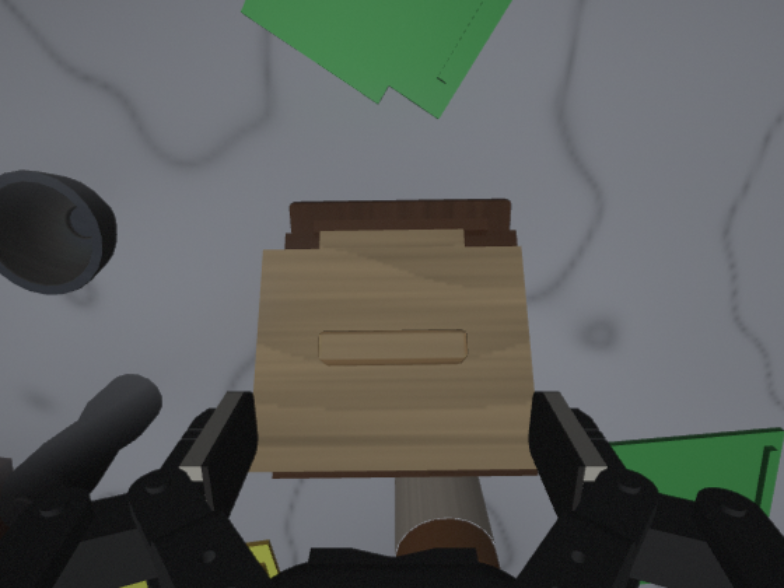

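The wrist picture shows the bamboo lid, nearly aligned with the tool. Plate corners are at (264,250), (521,247), (254,472), (536,469); bar top spans (319,331)–(467,365); the bottle is below at (445,560).

```bash
cat >> h.py <<'E'
LL=np.array([[65,-80,5],[65,80,5],[-65,-80,5],[-65,80,5],[-8,-40,31],[-8,40,31],[8,-40,31],[8,40,31]])/1e3
E
python3 - <<'E'
from h import *
import pickle;w=pickle.load(open("w1.pkl","rb"))
px=np.array([[254,472],[536,469],[264,250],[521,247],[319,332],[467,331],[319,365],[467,363]])/1.4
f=lambda p:(R.from_euler('z',p[2])*R.from_euler('y',-35,degrees=True)).apply(LL)+[p[0],p[1],.078]
p=fit(f,px,w,[.55,.2,0.08])
f2=lambda p:(R.from_euler('z',p[2])*R.from_euler('y',-p[3])).apply(LL)+[p[0],p[1],p[4]]
fit(f2,px,w,[.55,.2,0.08,.6,.078])
g=R.from_euler('z',p[2]).apply([-.0148,0,0])+[p[0],p[1],0]; print('pinch xy',g)
s=env.get_state();d=np.r_[g[:2],.076]-s['tool_pos'];print('tool shift cm',s['orientation'].T@d*100,'yaw', -(p[2]-np.arctan2(-s['orientation'][0,1],s['orientation'][1,1])))
E
```

```text
[0.5471 0.2062 0.0936] resid [[-4.4, 1.3], [3.8, 1.5], [-0.4, 0.7], [0.4, 0.9], [-0.6, -0.0], [0.5, -0.4], [-1.3, -2.3], [1.6, -1.9]]
[0.5486 0.2064 0.095  0.5539 0.0736] resid [[-1.1, -0.9], [0.8, -0.8], [-0.2, 0.3], [-0.0, 0.2], [0.2, 1.8], [-0.3, 1.4], [-0.3, -0.6], [0.7, -0.3]]
pinch xy [0.53232679 0.20482375 0.        ]
tool shift cm [-2.84172969 -0.20758373 11.72631392] yaw -0.008719316122693777
```

Emit:
carry_out(
  commands="8.54 -2.85 -0.2 4 -0.009;8.54 -2.85 -0.2 9 -0.009;8.54 -2.85 -0.2 9 -0.009;8.54 -2.85 -0.2 9 -0.009;8.54 -2.85 -0.2 9 -0.009;8.54 -2.85 -0.2 9 -0.009",
)

```text
t: 1.82
tool_pos: [0.5328, 0.2067, 0.1048]
orientation: [[-0.995, -0.097, 0.001], [-0.097, 0.995, 0.001], [-0.001, 0.001, -1.0]]
contact_force: [-0.9, 0.0, 0.0]
gripper_width: 0.0856
grip_force: 0.0
```

Run:
```python
from h import *
s=env.get_state();print(s['tool_pos'],s['t'])
im=viewer.get_image("wrist")
cv2.imwrite("pics/w2.png",cv2.resize(im[150:420],(784,378)))
```

```text
[0.532842   0.20668306 0.10481396] 1.8167
```

View pics/w2.png

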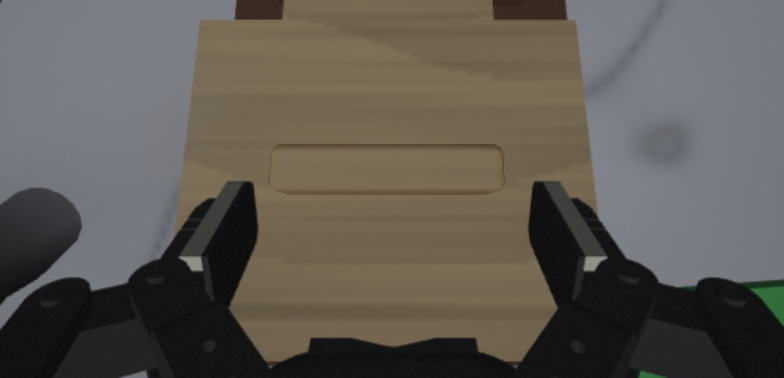

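The fingertips centre at column 393 and the bar at 387, so the tool must go about 2 mm towards −y.

Emit:
carry_out(
  commands="8.54 0 -0.2 0 0;8.54 0 -0.2 0 0;8.54 0 -0.2 1 0;8.54 0 -0.2 1 0",
)

```text
t: 2.2
tool_pos: [0.5323, 0.2029, 0.0926]
orientation: [[-0.995, -0.095, -0.001], [-0.095, 0.995, -0.0], [0.001, -0.0, -1.0]]
contact_force: [-0.4, -0.4, -0.4]
gripper_width: 0.0853
grip_force: 0.0
```

Emit:
carry_out(
  commands="8.54 0 0.17 0 0;8.54 0 0.17 0.8 0;8.54 0 0.17 1.6 0;8.54 0 0.17 1.6 0;8.54 0 0.17 1.6 0",
)

```text
t: 2.62
tool_pos: [0.5321, 0.2046, 0.0766]
orientation: [[-0.995, -0.095, -0.002], [-0.095, 0.995, -0.001], [0.002, -0.001, -1.0]]
contact_force: [-1.1, 0.4, 0.0]
gripper_width: 0.0854
grip_force: 0.0
```

No contact. Closing on the bar's ends.

Emit:
carry_out(
  commands="7.5 0 0 0 0;7.5 0 0 0 0;7.5 0 0 0 0;7.5 0 0 0 0;7.5 0 0 0 0;7.5 0 0 0 0",
)

```text
t: 3.12
tool_pos: [0.5326, 0.2047, 0.0778]
orientation: [[-0.995, -0.095, -0.0], [-0.095, 0.995, -0.0], [0.0, -0.0, -1.0]]
contact_force: [-2.8, -0.4, 5.1]
gripper_width: 0.0784
grip_force: 72.8
```

Emit:
carry_out(
  commands="7.5 0 0 -2 0;7.5 0 0 -4 0;7.5 0 0 -7 0;7.5 0 0 -10 0;7.5 0 0 -12.5 0;7.5 0 0 -12.5 0;7.5 0 0 -12.5 0",
)

```text
t: 3.7
tool_pos: [0.5335, 0.2054, 0.2038]
orientation: [[-0.995, -0.095, 0.003], [-0.095, 0.995, 0.002], [-0.003, 0.001, -1.0]]
contact_force: [-0.1, -0.0, -1.7]
gripper_width: 0.0783
grip_force: 73.3
```

Emit:
carry_out(
  commands="7.5 -0.2 -3 0 0.01;7.5 -0.6 -7 0 0.03;7.5 -1 -11 0 0.05;7.5 -1.3 -15 0 0.07;7.5 -1.6 -19 0 0.09;7.5 -1.9 -23 0 0.11;7.5 -2.2 -27 0 0.13;7.5 -2.5 -31 0 0.15;7.5 -2.8 -35 0 0.171;7.5 -3 -38 0 0.171",
)

```text
t: 4.53
tool_pos: [0.5977, -0.1745, 0.2006]
orientation: [[-0.997, 0.079, -0.002], [0.079, 0.997, -0.001], [0.002, -0.001, -1.0]]
contact_force: [-0.2, 0.7, -0.9]
gripper_width: 0.0783
grip_force: 73.1
```

Emit:
carry_out(
  commands="7.5 0 -2 0 0;7.5 0 -2 0 0;7.5 0 -2 0 0",
)

```text
t: 4.78
tool_pos: [0.5959, -0.192, 0.2004]
orientation: [[-0.997, 0.079, -0.003], [0.079, 0.997, 0.0], [0.003, -0.0, -1.0]]
contact_force: [0.2, 1.5, -0.9]
gripper_width: 0.0783
grip_force: 73.1
```

Run:
```python
from h import *
import pickle
s=env.get_state();print(s['tool_pos'],s['t'],s['gripper_width'],s['contact_force'])
w=viewer.get_calibration("wrist");im=viewer.get_image("wrist")
pickle.dump((w,s['tool_pos'],s['orientation']),open("w3.pkl","wb"))
cv2.imwrite("pics/w3.png",cv2.resize(im,(784,588)))
```

```text
[ 0.59590489 -0.1919634   0.20043888] 4.7833 0.07831564136947286 [ 0.19767379  1.46091218 -0.89887267]
```

View pics/w3.png

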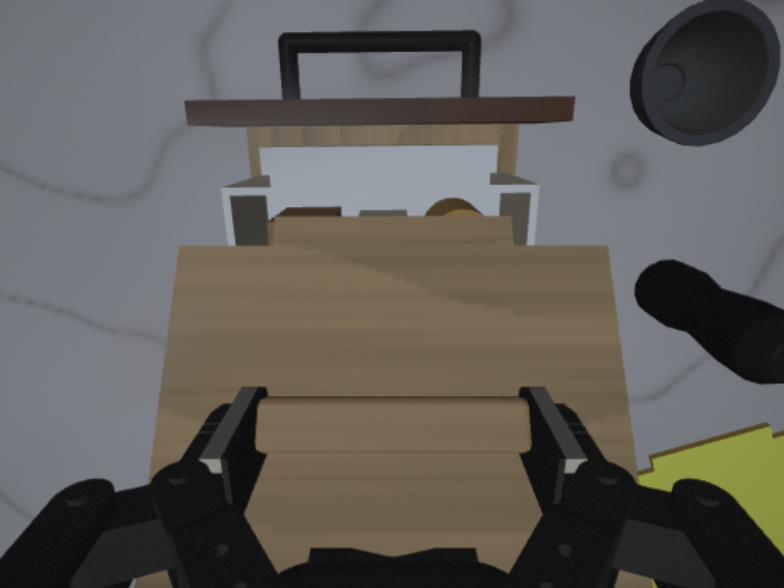

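Wrist view: tub near rim corners at (222,188) and (538,185), keeper outer edge (260,147)–(496,145), panel (186,101)–(574,97), handle (280,33)–(480,31). Held lid: tongue tip (278,217)–(512,217), plate corners (178,247) and (608,246), bar (258,397)–(530,452).

Run:
```python
from h import *
import pickle;w,tp,O=pickle.load(open("w3.pkl","rb"))
T=np.array([[-65,-80,97],[-65,80,97],[-102,-100,78],[-102,100,78]])/1e3
f=lambda p:R.from_euler('z',p[2]).apply(T)+[p[0],p[1],0]
t=fit(f,np.array([[222,188],[538,185],[186,101],[574,97]])/1.4,w,[.6,-.2,-.07])
m=R.from_euler('z',t[2])
print('handle/keeper px',(proj(m.apply([[-.142,-.05,.057],[-.142,.05,.057],[-.0785,-.055,.1115],[-.0785,.055,.1115]])+[t[0],t[1],0],w)*1.4).round())
L=np.array([[-77,-45,5],[-77,45,5],[-65,-80,5],[-65,80,5],[-8,-40,31],[-8,40,31],[8,-40,31],[8,40,31]])/1e3
px=np.array([[278,217],[512,217],[178,247],[608,246],[258,399],[528,399],[255,452],[530,452]])/1.4
g=lambda p:(R.from_euler('z',p[2])*R.from_euler('y',-p[3])).apply(L)+[p[0],p[1],p[4]]
l=fit(g,px,w,[.61,-.19,-.07,.6,.2])
print('lid origin in tub',m.inv().apply([l[0]-t[0],l[1]-t[1],l[4]-.097]),'tilt',np.degrees(l[3]))
Q=(R.from_euler('z',l[2])*R.from_euler('y',-l[3])).apply([[-.077,0,0],[-.077,0,.005]])+[l[0],l[1],l[4]]
print('B,T in tub',m.inv().apply(Q-[t[0],t[1],.097]))
print('tcp in tub',m.inv().apply(tp-[t[0],t[1],.097]),'tool yaw',np.arctan2(-O[0,1],O[1,1]))
```

```text
[ 0.6022 -0.1982 -0.069 ] resid [[-0.9, -1.9], [1.2, -1.9], [-0.4, 5.3], [0.3, 5.4]]
handle/keeper px [[285.  28.]
 [474.  26.]
 [260. 158.]
 [497. 156.]]
[ 0.6113 -0.193  -0.0792  0.5693  0.1962] resid [[-1.5, -0.4], [-1.0, -0.2], [2.4, -0.8], [-2.1, 0.3], [0.5, -0.7], [0.0, -0.6], [-0.1, 1.8], [1.2, 2.0]]
lid origin in tub [0.00874116 0.00577802 0.09922638] tilt 32.61886880110997
B,T in tub [[-0.05611065  0.00643847  0.05771967]
 [-0.05880575  0.00646592  0.06193104]]
tcp in tub [-0.00668291  0.00575966  0.10343888] tool yaw -0.0788888802417098
```

Emit:
carry_out(
  commands="7.5 0.3 -0.6 0 -0.006;7.5 0.55 -0.6 1.5 -0.006;7.5 0.55 -0.6 3 -0.006;7.5 0.55 -0.6 4.3 -0.006;7.5 0.55 -0.6 4.3 -0.006;7.5 0.55 -0.6 4.3 -0.006;7.5 0.55 -0.6 4.3 -0.006",
)

```text
t: 5.42
tool_pos: [0.5916, -0.1955, 0.1602]
orientation: [[-0.998, 0.069, 0.001], [0.069, 0.998, -0.0], [-0.001, 0.0, -1.0]]
contact_force: [-0.9, -0.0, -1.6]
gripper_width: 0.0784
grip_force: 73.1
```

Run:
```python
from h import *
import pickle
s=env.get_state();print(s['tool_pos'],s['t'],s['gripper_width'],s['contact_force'])
w=viewer.get_calibration("wrist");im=viewer.get_image("wrist")
pickle.dump((w,s['tool_pos'],s['orientation']),open("w4.pkl","wb"))
cv2.imwrite("pics/w4.png",cv2.resize(im[60:220,100:460],(792,352),interpolation=cv2.INTER_CUBIC))
```

```text
[ 0.59163241 -0.19552043  0.16021136] 5.4167 0.0784349767510963 [-0.89904951 -0.02725584 -1.61053282]
```

View pics/w4.png

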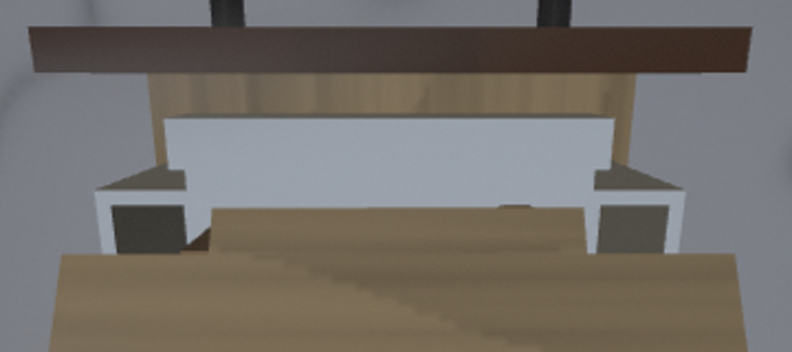

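Rim corners at (97,190) and (685,189), keeper top (165,118)–(613,118), lid tongue (211,208)–(585,208). The lid sits about 2 mm too far to +y, and about 7 mm clear of the lip in x. Correcting and lowering.

Emit:
carry_out(
  commands="7.5 0 -0.2 0 0;7.5 0 -0.2 0.5 0;7.5 0 -0.2 1 0;7.5 0 -0.2 1 0;7.5 0 -0.2 1 0;7.5 0 -0.2 1 0",
)

```text
t: 5.97
tool_pos: [0.591, -0.1981, 0.1494]
orientation: [[-0.998, 0.07, -0.0], [0.07, 0.998, 0.0], [0.0, 0.0, -1.0]]
contact_force: [0.1, 0.4, -1.6]
gripper_width: 0.0784
grip_force: 73.1
```

Emit:
carry_out(
  commands="7.5 0 0 0.2 0;7.5 0 0 0.4 0;7.5 0 0 0.4 0;7.5 0 0 0.4 0",
)

```text
t: 6.3
tool_pos: [0.591, -0.198, 0.1454]
orientation: [[-0.998, 0.07, -0.0], [0.07, 0.998, 0.0], [0.0, 0.0, -1.0]]
contact_force: [0.2, -0.4, -1.6]
gripper_width: 0.0786
grip_force: 73.1
```

Emit:
carry_out(
  commands="7.5 0 0 0.1 0;7.5 0 0 0.2 0;7.5 0 0 0.2 0;7.5 0 0 0.2 0",
)

```text
t: 6.63
tool_pos: [0.591, -0.1981, 0.1435]
orientation: [[-0.998, 0.07, -0.0], [0.07, 0.998, 0.0], [0.0, 0.0, -1.0]]
contact_force: [-0.9, -0.3, -2.4]
gripper_width: 0.0783
grip_force: 73.1
```

Emit:
carry_out(
  commands="7.5 0 0 0.1 0;7.5 0 0 0.2 0;7.5 0 0 0.2 0;7.5 0 0 0.2 0",
)

```text
t: 6.97
tool_pos: [0.591, -0.1981, 0.1414]
orientation: [[-0.998, 0.07, -0.0], [0.07, 0.998, 0.0], [0.0, 0.0, -1.0]]
contact_force: [-0.3, -0.3, -1.9]
gripper_width: 0.0784
grip_force: 73.1
```

Emit:
carry_out(
  commands="7.5 0 0 -0.3 0;7.5 0.2 0 -0.3 0;7.5 0.5 0 -0.3 0;7.5 0.5 0 -0.3 0;7.5 0.5 0 -0.3 0",
)

```text
t: 7.38
tool_pos: [0.5858, -0.1977, 0.1446]
orientation: [[-0.998, 0.07, 0.0], [0.07, 0.998, 0.0], [-0.0, 0.0, -1.0]]
contact_force: [0.2, -0.5, -1.0]
gripper_width: 0.0785
grip_force: 73.1
```

Emit:
carry_out(
  commands="7.5 0 0 0.2 0;7.5 0 0 0.2 0;7.5 0 0 0.4 0;7.5 0 0 0.4 0;7.5 0 0 0.4 0",
)

```text
t: 7.8
tool_pos: [0.5865, -0.1978, 0.1409]
orientation: [[-0.998, 0.07, 0.001], [0.07, 0.998, -0.0], [-0.001, -0.0, -1.0]]
contact_force: [1.5, -0.2, 1.8]
gripper_width: 0.0782
grip_force: 73.7
```

Emit:
carry_out(
  commands="7.5 0 0 -0.1 0;7.5 0.2 0 -0.1 0;7.5 0.4 0 -0.1 0;7.5 0.6 0 -0.1 0;7.5 0.6 0 -0.1 0;7.5 0.6 0 -0.1 0",
)

```text
t: 8.3
tool_pos: [0.5798, -0.1973, 0.1415]
orientation: [[-0.998, 0.07, -0.0], [0.07, 0.998, 0.0], [0.0, 0.0, -1.0]]
contact_force: [0.8, 0.1, -0.9]
gripper_width: 0.0783
grip_force: 73.3
```

Emit:
carry_out(
  commands="7.5 0.1 0 0 0;7.5 0.2 0 0 0;7.5 0.2 0 0 0;7.5 0.2 0 0 0",
)

```text
t: 8.63
tool_pos: [0.578, -0.1971, 0.1415]
orientation: [[-0.998, 0.07, -0.0], [0.07, 0.998, 0.0], [0.0, 0.0, -1.0]]
contact_force: [0.6, -0.1, -0.5]
gripper_width: 0.0781
grip_force: 73.3
```

Emit:
carry_out(
  commands="7.5 0.1 0 0 0;7.5 0.2 0 0 0;7.5 0.2 0 0 0;7.5 0.2 0 0 0",
)

```text
t: 8.97
tool_pos: [0.5766, -0.1971, 0.1418]
orientation: [[-0.998, 0.07, 0.001], [0.07, 0.998, -0.0], [-0.001, -0.0, -1.0]]
contact_force: [0.7, 0.6, -1.3]
gripper_width: 0.0789
grip_force: 73.2
```

Run:
```python
from h import *
import pickle
s=env.get_state();print(s['tool_pos'],s['t'],s['gripper_width'],s['contact_force'])
w=viewer.get_calibration("wrist");im=viewer.get_image("wrist");sd=viewer.get_image("side")
pickle.dump((w,s['tool_pos'],s['orientation']),open("w5.pkl","wb"))
a=cv2.resize(im[40:200,100:460],(648,288),interpolation=cv2.INTER_CUBIC)
b=cv2.resize(sd[230:330,230:446],(648,300),interpolation=cv2.INTER_CUBIC)
cv2.imwrite("pics/w5.png",np.vstack([a,b]))
```

```text
[ 0.57659284 -0.19705114  0.14177878] 8.9667 0.07885221116723738 [ 0.70113899  0.64667795 -1.25331479]
```

View pics/w5.png

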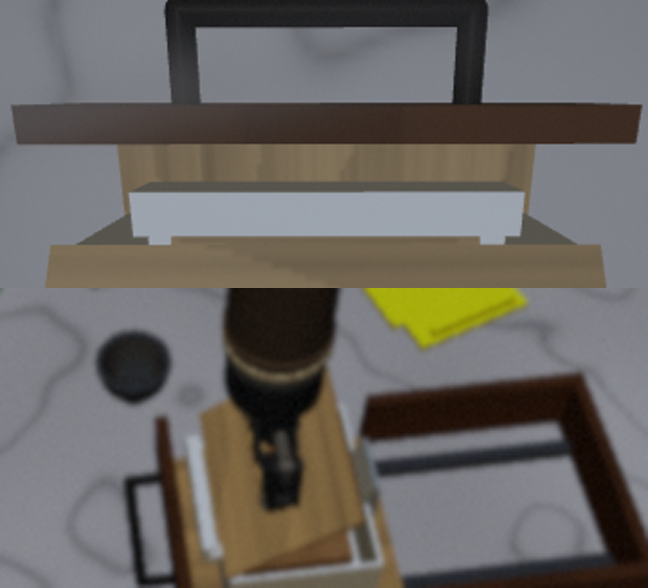

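The tongue (170–480, row 240) now disappears under the white lip (130–523) and is centred on it, so it is hooked. Next I swing the lid down about the tongue.

Emit:
carry_out(
  commands="7.5 -0.1 0 0.2 0;7.5 -0.3 0 0.4 0;7.5 -0.45 0 0.6 0;7.5 -0.45 0 0.6 0;7.5 -0.45 0 0.6 0",
)

```text
t: 9.48
tool_pos: [0.5819, -0.1974, 0.1371]
orientation: [[-0.998, 0.07, 0.003], [0.07, 0.998, -0.0], [-0.003, -0.0, -1.0]]
contact_force: [1.0, 1.2, 10.5]
gripper_width: 0.0785
grip_force: 75.1
```

Emit:
carry_out(
  commands="7.5 -0.2 0 0.2 0;7.5 -0.4 0 0.45 0;7.5 -0.55 0 0.7 0;7.5 -0.75 0 1 0;7.5 -0.85 0 1.3 0;7.5 -0.85 0 1.3 0;7.5 -0.85 0 1.3 0",
)

```text
t: 10.07
tool_pos: [0.5917, -0.1982, 0.1247]
orientation: [[-0.998, 0.069, 0.006], [0.069, 0.998, -0.001], [-0.006, -0.001, -1.0]]
contact_force: [4.5, 0.2, 9.3]
gripper_width: 0.0781
grip_force: 76.7
```

Emit:
carry_out(
  commands="7.5 -0.2 0 0.2 0;7.5 -0.35 0 0.4 0;7.5 -0.45 0 0.6 0;7.5 -0.5 0 0.8 0;7.5 -0.5 0 0.8 0;7.5 -0.5 0 0.8 0",
)

```text
t: 10.57
tool_pos: [0.5964, -0.1986, 0.1165]
orientation: [[-0.998, 0.069, 0.005], [0.069, 0.998, -0.001], [-0.005, -0.001, -1.0]]
contact_force: [5.0, 0.8, 9.8]
gripper_width: 0.0783
grip_force: 77.5
```

Run:
```python
from h import *
s=env.get_state();print(s['tool_pos'],s['t'],s['gripper_width'],s['contact_force'])
im=viewer.get_image("wrist");sd=viewer.get_image("side")
a=cv2.resize(im[40:420],(560,380))[:300]
b=cv2.resize(sd[230:330,230:446],(648,300),interpolation=cv2.INTER_CUBIC)
cv2.imwrite("pics/w6.png",np.vstack([cv2.copyMakeBorder(a,0,0,0,88,0),b]))
```

```text
[ 0.59644582 -0.19861988  0.1165057 ] 10.5667 0.07833864752700549 [5.02386799 0.79419176 9.84214683]
```

View pics/w6.png

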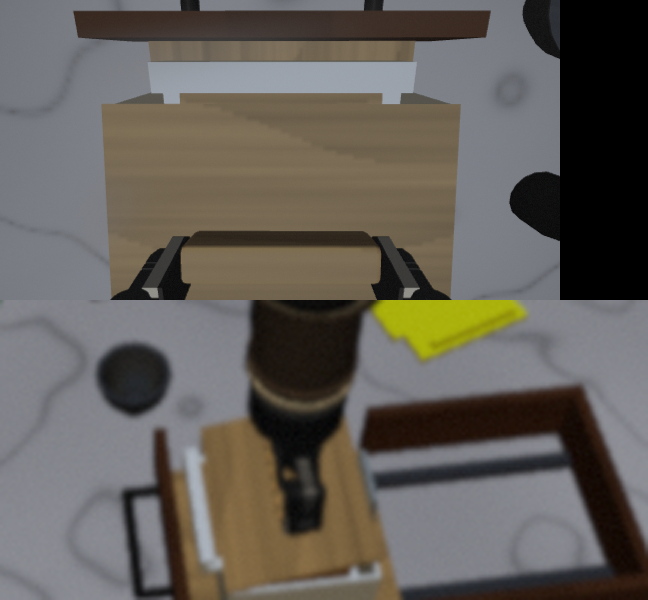

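The lid is down to about 10° with the tongue under the lip (row 95 in the wrist view), far edge at the clip. I open, rise, shut the fingers and shift towards the far edge.

Emit:
carry_out(
  commands="8.54 0 0 0 0;8.54 0 0 0 0;8.54 0 0 0 0;8.54 0 0 0 0;8.54 0 0 -1 0;8.54 0 0 -3 0;8.54 0 0 -5 0;8.54 0 0 -6 0;0 0 0 -6 0;0 0 0 -6 0",
)

```text
t: 11.5
tool_pos: [0.5942, -0.1983, 0.1749]
orientation: [[-0.998, 0.07, 0.001], [0.07, 0.998, -0.0], [-0.001, -0.0, -1.0]]
contact_force: [-0.3, 0.2, -0.5]
gripper_width: 0.0637
grip_force: 0.0
```

Emit:
carry_out(
  commands="0 -2 0 0 0;0 -4 0 0 0;0 -4.8 0 0 0;0 -4.8 0 0 0;0 -4.8 0 0 0;0 -4.8 0 0 0;0 -4.8 0 0 0;0 -4.8 0 0 0",
)

```text
t: 12.17
tool_pos: [0.6412, -0.2018, 0.1746]
orientation: [[-0.998, 0.07, -0.0], [0.07, 0.998, 0.0], [0.0, 0.0, -1.0]]
contact_force: [0.1, -0.6, 0.3]
gripper_width: 0.0001
grip_force: 0.0
```

Emit:
carry_out(
  commands="0 -0.1 0 2 0;0 -0.1 0 4 0;0 -0.1 0 4.8 0;0 -0.1 0 5.3 0;0 -0.1 0 5.3 0;0 -0.1 0 5.3 0",
)

```text
t: 12.67
tool_pos: [0.6431, -0.2019, 0.1222]
orientation: [[-0.998, 0.07, 0.001], [0.07, 0.998, -0.0], [-0.001, -0.0, -1.0]]
contact_force: [-0.4, -0.2, 0.1]
gripper_width: 0.0
grip_force: 0.0
```

Emit:
carry_out(
  commands="0 0 0 0.3 0;0 0 0 0.6 0;0 0 0 0.9 0;0 0 0 0.9 0;0 0 0 0.9 0",
)

```text
t: 13.08
tool_pos: [0.6437, -0.2019, 0.1132]
orientation: [[-0.998, 0.07, 0.002], [0.07, 0.998, -0.0], [-0.002, -0.0, -1.0]]
contact_force: [1.1, 0.1, 2.2]
gripper_width: -0.0001
grip_force: 1.3
```

Emit:
carry_out(
  commands="0 0 0 0.3 0;0 0 0 0.6 0;0 0 0 0.9 0;0 0 0 1.1 0;0 0 0 1.2 0;0 0 0 1.2 0;0 0 0 1.2 0",
)

```text
t: 13.67
tool_pos: [0.6433, -0.2017, 0.1022]
orientation: [[-0.998, 0.07, 0.001], [0.07, 0.998, 0.0], [-0.001, 0.0, -1.0]]
contact_force: [-3.0, 1.2, 14.0]
gripper_width: -0.0
grip_force: 6.9
```

Emit:
carry_out(
  commands="0 0 0 0.15 0;0 0 0 0.3 0;0 0 0 0.3 0",
)

```text
t: 13.92
tool_pos: [0.6455, -0.2019, 0.102]
orientation: [[-0.998, 0.069, 0.006], [0.069, 0.998, -0.0], [-0.006, 0.0, -1.0]]
contact_force: [-3.7, 2.3, 26.9]
gripper_width: 0.0002
grip_force: 13.7
```

Emit:
carry_out(
  commands="0 0 0 -2 0;0 0 0 -5 0;0 0 0 -9 0;0 3 0 -12 0;0 6 0 -12 0;0 9 0 -12 0;0 9 0 -12 0;0 9 0 -12 0",
)

```text
t: 14.58
tool_pos: [0.5514, -0.1954, 0.2176]
orientation: [[-0.997, 0.071, -0.001], [0.071, 0.997, 0.001], [0.001, 0.001, -1.0]]
contact_force: [0.8, 0.9, -0.3]
gripper_width: -0.0002
grip_force: 0.0
```

Run:
```python
from h import *
import pickle
s=env.get_state();print(s['tool_pos'],s['t'],s['gripper_width'],s['contact_force'])
w=viewer.get_calibration("wrist");im=viewer.get_image("wrist");sd=viewer.get_image("side")
pickle.dump((w,s['tool_pos'],s['orientation']),open("w7.pkl","wb"));cv2.imwrite("pics/w7raw.png",im)
a=cv2.resize(im[20:320],(560,300))
b=cv2.resize(sd[250:350,260:448],(564,300),interpolation=cv2.INTER_CUBIC)
cv2.imwrite("pics/w7.png",np.vstack([cv2.copyMakeBorder(a,0,0,0,4,0),b]))
```

```text
[ 0.55142621 -0.19543451  0.21757943] 14.5833 -0.00022236856571221348 [ 0.78868918  0.86573562 -0.29379516]
```

View pics/w7.png

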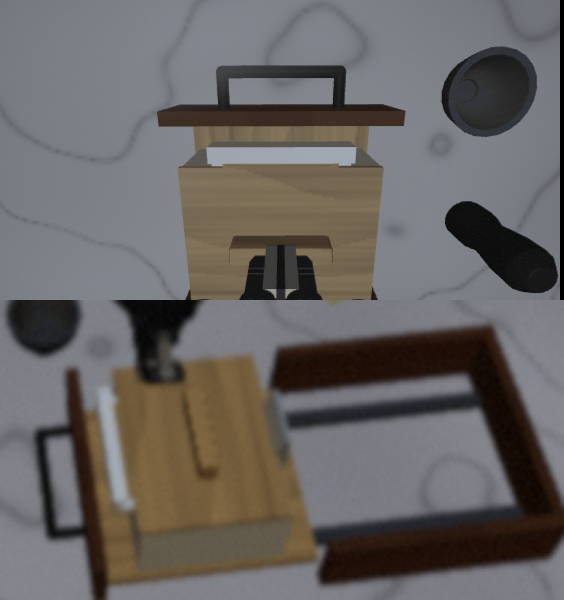

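The side and wrist views show the lid lying flat on the rim: corners at (112,70), (252,57), (292,218), (135,230) in the lower panel, clip standing upright over its edge at (280,125), tongue under the lip. I check this numerically.

Run:
```python
from h import *
import pickle
c=viewer.get_calibration("side")
L=np.array([[-65,80,5],[65,80,5],[65,-80,5],[-65,-80,5]])/1e3
px=np.array([[112,70],[252,57],[292,218],[135,230]])/3+[260,250]
g=lambda p:(R.from_euler('z',p[2])*R.from_euler('y',-p[3])).apply(L)+[p[0],p[1],.097]
l=fit(g,px,c,[.6,-.2,-.07,0.])
w,tp,O=pickle.load(open("w7.pkl","rb"))
H=np.array([[-142,-50,57],[-142,50,57]])/1e3
h=fit(lambda p:R.from_euler('z',-.07).apply(H)+[p[0],p[1],0],np.array([[218,87],[346,86]]),w,[.6,-.2])
hd=R.from_euler('z',-.07).apply([-.137,0,.052])+[h[0],h[1],0];print('handle',hd)
s=env.get_state();st=hd+R.from_euler('z',-.07).apply([-.035,0,0]);st[2]=.04
print('shift to push start',s['orientation'].T@(st-s['tool_pos'])*100)
print('tray', R.from_euler('z',.07).apply([h[0]-.5769,h[1]+.1952,0])[0])
```

```text
[ 0.6007 -0.1982 -0.0844 -0.0229] resid [[-0.1, -0.7], [0.2, -0.2], [-0.5, 0.1], [0.4, 0.7]]
[ 0.6046 -0.1977] resid [[3.7, -0.6], [-3.8, 0.4]]
handle [ 0.46797567 -0.18815541  0.052     ]
shift to push start [12.07878909  0.0984441  17.73489862]
tray 0.02784970963315457
```

Emit:
carry_out(
  commands="0 4 0 0 0;0 8 0 0 0;0 12 0.1 3 0;0 12.1 0.1 7 0;0 12.1 0.1 11 0;0 12.1 0.1 15 0;0 12.1 0.1 17.7 0;0 12.1 0.1 17.7 0;0 12.1 0.1 17.7 0",
)

```text
t: 15.43
tool_pos: [0.4321, -0.1859, 0.0393]
orientation: [[-0.998, 0.07, -0.004], [0.07, 0.998, 0.001], [0.004, 0.0, -1.0]]
contact_force: [0.6, -0.4, 0.4]
gripper_width: -0.0001
grip_force: 0.0
```

Emit:
carry_out(
  commands="0 -1 0 0 0;0 -2 0 0 0;0 -3 0 0 0;0 -4.5 0 0 0;0 -6 0 0 0;0 -7.5 0 0 0;0 -9 0 0 0;0 -10.5 0 0 0;0 -12 0 0 0;0 -12.5 0 0 0",
)

```text
t: 16.27
tool_pos: [0.5603, -0.1949, 0.0425]
orientation: [[-0.998, 0.069, 0.003], [0.069, 0.998, -0.001], [-0.003, -0.001, -1.0]]
contact_force: [-2.5, -0.6, 2.0]
gripper_width: -0.0001
grip_force: 1.8
```

Emit:
carry_out(
  commands="0 -1 0 0 0;0 -2 0 0 0;0 -3 0 0 0;0 -4 0 0 0;0 -5 0 0 0;0 -5.5 0 0 0;0 -5.5 0 0 0",
)

```text
t: 16.85
tool_pos: [0.614, -0.1985, 0.0419]
orientation: [[-0.998, 0.069, 0.003], [0.069, 0.998, -0.001], [-0.003, -0.0, -1.0]]
contact_force: [0.8, -0.5, -0.6]
gripper_width: 0.0001
grip_force: 0.0
```

Emit:
carry_out(
  commands="0 -0.3 0 0 0;0 -0.6 0 0 0;0 -0.9 0 0 0;0 -1.1 0 0 0;0 -1.1 0 0 0",
)

```text
t: 17.27
tool_pos: [0.623, -0.1993, 0.041]
orientation: [[-0.998, 0.07, 0.0], [0.07, 0.998, 0.0], [-0.0, 0.0, -1.0]]
contact_force: [-3.1, 0.6, 2.7]
gripper_width: -0.0003
grip_force: 1.7
```

Emit:
carry_out(
  commands="0 -0.3 0 0 0;0 -0.6 0 0 0;0 -0.6 0 0 0;0 -0.6 0 0 0",
)

```text
t: 17.6
tool_pos: [0.6252, -0.1996, 0.0402]
orientation: [[-0.997, 0.071, -0.007], [0.071, 0.998, 0.002], [0.007, 0.001, -1.0]]
contact_force: [-15.3, 2.0, 8.7]
gripper_width: -0.0003
grip_force: 7.5
```

Emit:
carry_out(
  commands="0 -0.4 0 0 0;0 -0.4 0 0 0;0 -0.4 0 0 0",
)

```text
t: 17.85
tool_pos: [0.6253, -0.1998, 0.0395]
orientation: [[-0.997, 0.072, -0.015], [0.071, 0.997, 0.003], [0.015, 0.002, -1.0]]
contact_force: [-26.3, 3.2, 14.5]
gripper_width: 0.0002
grip_force: 13.1
```

Emit:
carry_out(
  commands="0 2 0 0 0;0 4 0 0 0;0 7 0 0 0;0 7 0 -3 0;0 7 0 -7 0;0 7 0 -10 0;0 7 0 -10 0;0 7 0 -10 0;0 7 0 -10 0",
)

```text
t: 18.6
tool_pos: [0.5636, -0.1949, 0.1407]
orientation: [[-0.998, 0.069, 0.001], [0.069, 0.998, 0.0], [-0.001, 0.0, -1.0]]
contact_force: [-0.4, 0.7, -0.8]
gripper_width: -0.0
grip_force: 0.0
```

Run:
```python
from h import *
s=env.get_state();print(s['t'],s['tool_pos'],s['contact_force'],abs(s['joint_velocities']).max())
print(env.sign_off())
```

```text
18.6 [ 0.56358384 -0.19486051  0.14067527] [-0.41543821  0.70295427 -0.76263343] 0.025571480768048948
the job is handed in; nothing more can be done
None
```

I snapped the lid on, pushed the tray to its stop and handed the job in at 18.6 s; I did not look at the lid again after the push, the sign-off returned no verdict, and I viewed 11 pictures, one over the limit of 10.

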